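# Clip the dust cap onto the extraction box

### The job

Take the dust cap, which is filed on edge in the rack, lay it flat on the bench with its two sprung tabs facing up and let go of it. Then take it by the two tabs, pinch them together, fit the cap squarely into the mouth in the top of the extraction box until its plate is fully down on the rim, and release it so that both tabs spring back out under the rim. Leave the wooden sample board, the offcut block and the brush where they are.

Things in the scene. Friction and masses are not known exactly. Their poses are not given: they have to be found in the camera images.
- cap_center (a point): Centre of the dust cap's plate, half-way through its thickness. Grey plate, 140 mm long (its z axis) x 96 wide (y) x 8 thick (x), 150 to 260 g with its tabs; x points out of the outer face, on which two black grip tabs stand. At the start it stands on edge in a rack bay, z up, x roughly away from the robot, this point 80 mm above the bench; lying tabs up, 22 mm.
- cap_edge (a point): Middle of the plate's edge at the cap's +z end, 70 mm from its centre; the upper edge at the start, 150 mm above the bench. The last 24 mm of the plate at each end are bare on both faces and 8 mm thick. Tilted back 25 degrees or more (outer face turning up, this edge towards the robot) with the opposite edge on the bench and let go, the cap falls flat by itself, tabs up.
- cap_under (a point): Underside of the cap's hooks, on its axis, 22 mm behind the plate's centre. Each tab has a 40 wide (y) hook 18 mm below the plate; hook ends stand at z = 46 and -46 from the centre with tabs out, 38 when pinched, the stems above them at 40 with tabs out. Gap of 10 between plate and hook for the rim. Two ribs, 44 long, reach 12 below the plate, outer faces at y = 31 and -31.
- tab_a_grip (a point): Middle of the outer face of the grip tab on the cap's +z side, 30 mm from the cap's centre along z when out, 15 above the plate's face. The tab is an upright plate 40 wide (y) x 30 tall above the face x 6 thick.
- tab_b_grip (a point): The same for the tab on the -z side. Over both, the tabs measure 60 mm when out and 44 when fully pinched.
- tab_a (a joint): How far the +z tab is pressed in towards the cap's middle: 0 sprung fully out, 0.008 m at its stop. Its spring needs about 4 N to start moving and 9 N at the stop.
- tab_b (a joint): The same for the tab on the cap's -z side.
- port_mouth (a point): Centre of the mouth of the fixed extraction box, level with its rim, 80 mm above the bench. The steel top is 8 thick, the mouth in it 84 long (x axis) x 68 wide (y), hollow below. The cap goes in with its length along this x, either way round; its plate lies on the steel, its centre 4 mm above this point, and its hooks spring out under the steel at the mouth's two short sides.
- port: The extraction box: plywood, 200 mm (x) x 150 (y) x 80 high, origin at the centre of its underside; a round duct, 64 diameter and 100 long, leaves its +x side.
- rack: Fixed wooden rack, 70 mm (x) x 226 (y) x 80 high, origin at the centre of its underside. Two bays side by side at y = 56 and -56: a board stands on edge in each, its two sides in upright channels 11 wide, from 10 to 80 above the bench, open at the top. Lift a board straight up by more than 70 to clear them.
- sample_center (a point): Centre of a plain dark wooden sample board, 140 x 96 x 8 mm, on edge in the other rack bay, x and z axes as the cap's. To be left alone.
- offcut: Loose wooden offcut block, 110 x 70 x 45 mm, beyond the work, origin under its centre. To be left alone.
- brush: Loose hand brush lying beyond the work. To be left alone.
Mind the look-alikes: they are no part of the job. Of the things like the part that bears cap_center, leave any that is yellow; of the rest the larger one is meant.

How it is judged:
On the way, in this order (a step that is already met when the one before it is completed fails the run):
1. the cap lies flat on the bench, tabs up, and is let go (angle between cap_center's own x axis and vertical below 0.12 rad and height (world z) of cap_center below 0.03 m and contact force between cap and the fingers below 0.1 N), for 0.2 s.
2. the cap is over the mouth with both tabs pinched in (value of joint each of tab_a, tab_b above 0.004 m and horizontal distance between cap_center and port_mouth below 0.02 m and height (world z) of cap_center above 0.08 m), for 0.05 s.
At the end, for the whole second after the job is handed in: The cap sits in the mouth of the extraction box, tabs up: its centre within 8 mm of the mouth's centre and at most 7 mm above the rim (4 mm when fully down), level within 0.06 rad, both tabs sprung out to within 3 mm, at rest and released (horizontal distance between cap_center and port_mouth below 0.008 m and z of cap_center in the frame of port_mouth between 0 and 0.007 m and angle between cap_center's own x axis and vertical below 0.06 rad and value of joint each of tab_a, tab_b below 0.003 m and linear speed of cap below 0.02 m/s and contact force between cap and the fingers below 0.1 N); the robot touches nothing.
It fails at once if the sample board is moved by more than 25 mm (distance of sample_center from where it was at the start of the episode above 0.025 m).
It fails at once if the offcut block is moved by more than 25 mm (distance of offcut from where it was at the start of the episode above 0.025 m).
It fails at once if the brush is moved by more than 25 mm (distance of brush from where it was at the start of the episode above 0.025 m).
It also fails if it takes over 61 s, if anything falls off the work surface, if the arm or the gripper's body presses on something with over 40 N, if the wrist force passes 120 N, or if a joint passes its speed limit or range.

### The arm

A 6-joint arm with a two-finger parallel gripper is mounted at the origin on the work surface. World frame = base frame: x ahead of the robot, y to its left, z up, the work surface at z = 0. Lengths are in m, angles in rad, forces in N, time in s.
With the tool pointing down it reaches from about 0.375 to 0.975 m from the base axis. Payload 3.8 kg.
Tool frame: the origin (TCP) lies midway between the tips of the shut fingers; the grasp point (between the pads) lies 19 mm behind it; z points along the fingers, y is the line along which they close (so a half turn about z gives the same grasp; the last joint's range is limited). The gripper opens to 85 mm and grips with 20 to 120 N. Pads are 22 mm wide; open, the fingers measure 114 mm over their backs; the gripper's body (76 mm by 85 mm) begins 54 mm behind the grasp point. The pads swing forward as they close: fully open they stand 13 mm farther back than shut.
Start: joints at [-1.246, 0.264, 1.604, -0, 1.274, -0.037], TCP at [0.239, -0.631, 0.231] pointing down, gripper open.
Joint ranges: [-2.63, 2.63], [-0.94, 2.18], [0.31, 2.57], [-1.31, 4.45], [0, 2.66], [-2.55, 2.55]. Speed limits (rad/s): [2.57, 2.57, 3.14, 3.14, 3.14, 3.14].

### API

Orientations are given as a rotation vector (axis times angle).
In Python, from workcell import bot, imaging gives the robot as it stands.
- The arm moves only by the tool step_arm, never from a script. Its argument "series" is a list of rows, each an object of numbers: "grip": the closure, from -1 (fully open) to 1 (shut); "x", "y", "z": the shift along the tool's x, y, z normalised to -1 to 1, where 1 is 500 mm; "ax", "ay", "az": the turn, a rotation vector about the tool's x, y, z normalised to -1 to 1, where 1 is 30 degrees. A call has 1 to 12 rows; each row is the pose to reach, as a shift and turn from the pose commanded when the call began, along the tool's axes at that moment; what a row does not reach only later rows make up. A row lasts 1/10 s, in which the tool goes at most 50 mm and 8.59 degrees, less where a joint would pass 70% of its speed; a pose out of reach is approached as far as the arm can. A call with a number of a shift or a turn outside -1 to 1 is refused whole. A call with a gripper value outside its range is refused whole. The fingers move at their own pace and stop on an object; "force" is the grip in N (left out, the last holds). Time passes only in rows, so rows that repeat a pose let the fingers close. It gives the time, the measured TCP pose, the force, the opening and the grip force at its end, in the units of the state.
- bot.read_state(): the state, without advancing time (a new reading comes with each control period).
- imaging.read_camera(name): name is "scene" or "top"; returns a dict with "img" (480x640x3 uint8, red, green, blue), "fx", "fy", "cx", "cy" (pixels), "R" (3x3) and "t" (3): a world point X has camera coordinates R X + t. Camera axes: x right, y down, z forward; pixel columns grow to the right and rows downward; lengths in m; the calibration is good to about 2 mm. A picture is of the moment at which its call begins. There is no depth.
- bot.finish_job(): hands the job in; it is judged then, once.
The state is a dict: "time": time; "q": joint angles; "joint_vel": joint speeds; "joint_torque": joint torques, N m; "tool_pos": TCP position; "tcp_rot": TCP orientation; "wrist_force": force on the tool from outside, world axes, zero at the start; "torque": the same for the moment, N m; "width": opening from 0.0 (shut) to 1.0 (fully open); "grip_force": force on a finger pad.
Only numpy, scipy, OpenCV 4.12 (cv2) and the standard library are available. Lean on these libraries where they do the work, as an engineer would, in place of code of your own. Each camera call takes 0.05 s, during which the arm holds its last target. There are 200 camera calls.

## Working session

There is one attempt and no reset: what is moved stays moved. The work goes in short steps, Python scripts to look and compute and a tool call to move; the robot and the scene stay as the last step left them, time stands still between calls to the robot, and variables do not carry over. Pictures are saved under pics/ and viewed, at most 12 in all, crops included, and the job is handed in when it is done.

Besides the shell and the picture viewer there is one more tool, called after "Call:" as a command line: name --argument value ..., lists and objects as JSON in quotes. step_arm: Moves the arm, as the interface text tells. Scaled input: -1 to 1 covers 500 mm each way for a shift and 30 degrees each way for a turn. Its arguments: {"type":"object","properties":{"series":{"type":"array","items":{"type":"object","properties":{"grip":{"type":"number"},"x":{"type":"number","minimum":-1,"maximum":1},"y":{"type":"number","minimum":-1,"maximum":1},"z":{"type":"number","minimum":-1,"maximum":1},"ax":{"type":"number","minimum":-1,"maximum":1},"ay":{"type":"number","minimum":-1,"maximum":1},"az":{"type":"number","minimum":-1,"maximum":1}}}},"force":{"type":"number"}},"required":["series"]}

```bash
mkdir -p pics; python3 - <<'E'
from workcell import bot, imaging
import cv2,numpy as np
for n in("scene","top"):
    c=imaging.read_camera(n); cv2.imwrite(f"pics/{n}0.png",c["img"][:,:,::-1])
    print(n,c["fx"],c["cx"],c["cy"],np.round(c["R"],3).tolist(),np.round(c["t"],3), (-np.array(c["R"]).T@c["t"]).round(3))
print(bot.read_state())
E
```

```text
scene 478.1158603933309 318.858908225762 237.7281613725629 [[0.032, 0.999, 0.024], [0.649, -0.003, -0.761], [-0.76, 0.04, -0.648]] [-0.097 -0.305  1.608] [1.424 0.031 0.813]
top 610.7169566515403 320.18504438465123 237.8765633448335 [[-0.019, -1.0, -0.011], [-0.983, 0.021, -0.184], [0.185, 0.008, -0.983]] [0.099 0.638 1.372] [0.376 0.075 1.467]
{'time': 0.1, 'q': array([-1.24587519e+00,  2.64713145e-01,  1.60528185e+00, -2.20508015e-05,
        1.27366866e+00, -3.69284379e-02]), 'joint_vel': array([-0.00165919, -0.00228729, -0.00352144,  0.0017164 , -0.00121235,
        0.00059486]), 'joint_torque': array([-1.15458506e-04, -5.16708112e+01, -3.68589771e+01,  1.32863303e-05,
        6.23571075e-03,  5.93456846e-06]), 'tool_pos': array([ 0.23871195, -0.63066233,  0.23003871]), 'tcp_rot': array([-3.08829965e+00, -5.64937865e-01,  4.99261812e-04]), 'wrist_force': array([0.11168479, 0.55028876, 0.09033673]), 'torque': array([ 0.05045033, -0.05255737,  0.01630785]), 'grip_force': 0.0, 'width': 0.9979342177855774}
```

View pics/scene0.png

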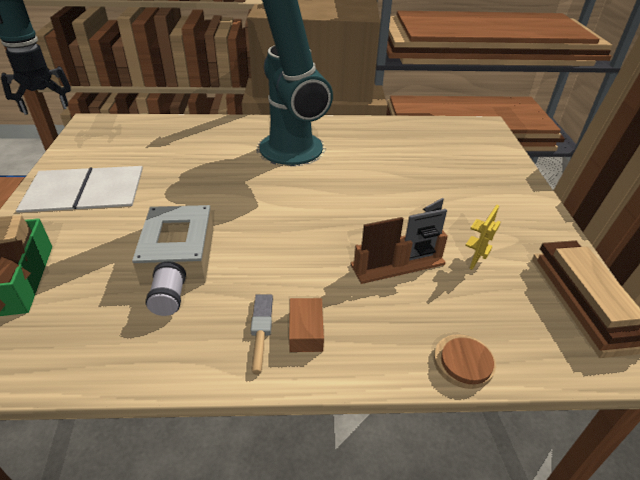

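View pics/top0.png

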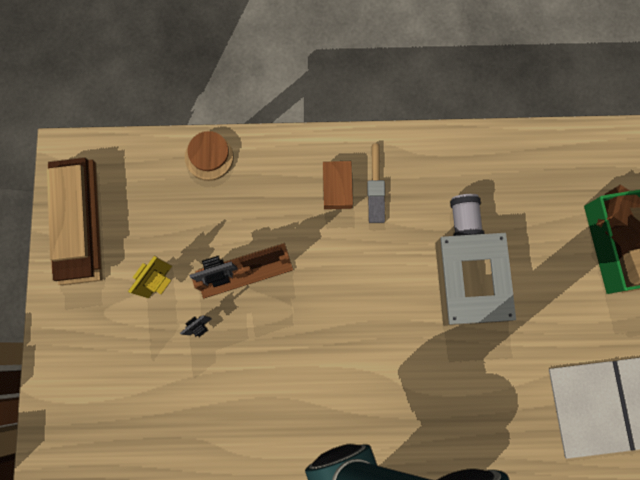

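The scene shows a steel box with its mouth at (173,232) and the rack at (400,250). There are three cap-like things:
- grey cap in the right bay: scene (426,235), top (215,270)
- small grey one nearer the robot: scene (434,208), top (195,326)
- yellow one: scene (484,238), top (150,278)

By the description, the larger non-yellow one is the cap in the rack. I'll check it in a close crop.

```bash
cat > h.py <<'E'
import numpy as np, cv2
from workcell import bot, imaging
def ray(c,p,z):
    R=np.array(c["R"]);t=np.array(c["t"]);o=-R.T@t
    d=R.T@np.array([(p[0]-c["cx"])/c["fx"],(p[1]-c["cy"])/c["fy"],1.])
    return o+d*(z-o[2])/d[2]
def proj(c,X):
    v=np.array(c["R"])@np.array(X)+np.array(c["t"]); return np.array([c["fx"]*v[0]/v[2]+c["cx"],c["fy"]*v[1]/v[2]+c["cy"]])
E
python3 - <<'E'
from h import *
a=cv2.imread("pics/scene0.png");b=cv2.imread("pics/top0.png")
A=cv2.resize(a[190:290,340:510],None,fx=4.7,fy=4.7,interpolation=3)[:, :800]
B=cv2.resize(b[235:345,120:300],None,fx=4.4,fy=4.4,interpolation=3)
cv2.imwrite("pics/c1.png",A[:470]);cv2.imwrite("pics/c2.png",B)
C=np.hstack([cv2.resize(a[195:305,120:230],(400,400),interpolation=3),cv2.resize(b[220:340,420:540],(400,400),interpolation=3)])
cv2.imwrite("pics/c3.png",C)
E
```

```text
(no output)
```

View pics/c1.png

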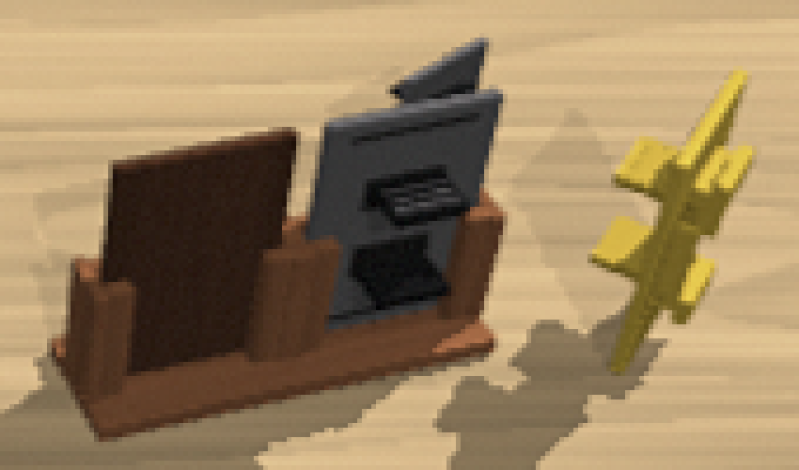

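View pics/c2.png

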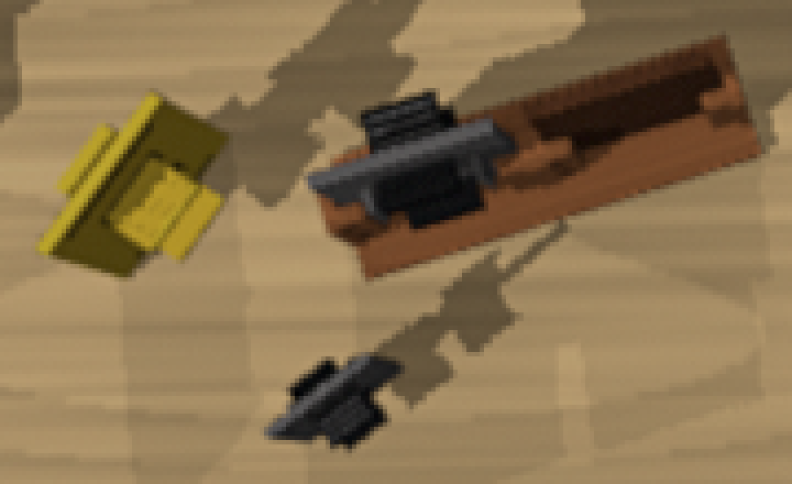

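View pics/c3.png

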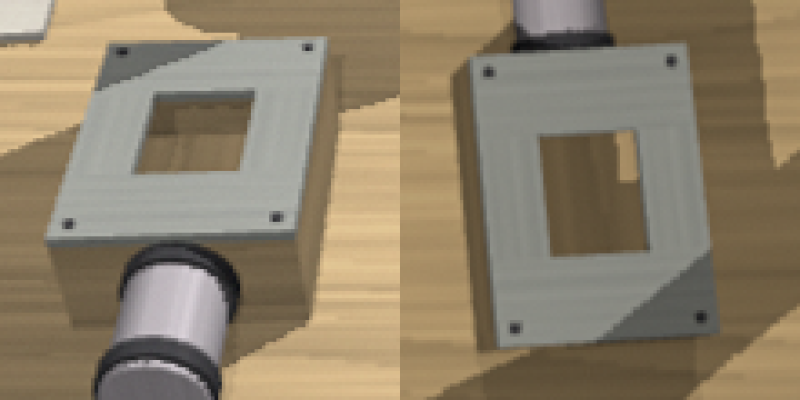

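The crops confirm it: the large grey cap with black tabs stands in the rack's left bay, the sample board in the other bay, and the box mouth is clearly visible. Next I compute positions from both views.

```bash
python3 - <<'E'
from h import *
cs=imaging.read_camera("scene");ct=imaging.read_camera("top")
S=lambda p:(p[0]/4.7+340-.4,p[1]/4.7+190-.4); T=lambda p:(p[0]/4.4+120-.4,p[1]/4.4+235-.4)
e=[ray(ct,T(p),.15) for p in((311,184),(513,140))]
f=[ray(cs,S(p),.15) for p in((502,92),(328,125))]
for n,g in(("top",e),("scene",f)):
    d=g[1]-g[0]; print("edge",n,np.round(g,4).tolist(),"mid",((g[0]+g[1])/2).round(4),"len",np.linalg.norm(d).round(4),"yaw of normal",np.degrees(np.arctan2(d[0],-d[1])).round(1))
# box top
K=400/120;K2=400/110
b=[ray(ct,((x-400)/K+420-.4,y/K+220-.4),.08) for x,y in((488,72),(671,61),(700,317),(515,328))]
b2=[ray(cs,(x/K2+120-.4,y/K2+195-.4),.08) for x,y in((277,217),(68,224),(123,51),(308,47))]
for n,g in(("top",b),("scene",b2)):
    g=np.array(g);d=(g[0]+g[1]-g[2]-g[3])/2; print("bolts",n,g.mean(0).round(4),np.round(g[:,:2],3).tolist(),"len",np.linalg.norm(d).round(4),"yaw",np.degrees(np.arctan2(d[1],d[0])).round(2))
# mouth corners
m=[ray(ct,((x-400)/K+420-.4,y/K+220-.4),.08) for x,y in((539,136),(637,131),(650,251),(551,257))]
m2=[ray(cs,(x/K2+120-.4,y/K2+195-.4),.08) for x,y in((239,171),(134,173),(155,92),(254,90))]
for g in (m,m2): g=np.array(g);d=(g[0]+g[1]-g[2]-g[3])/2; print("mouth",g.mean(0).round(4),"len",np.linalg.norm(d).round(4),"w",np.linalg.norm(g[0]-g[1]).round(4),np.degrees(np.arctan2(d[1],d[0])).round(2))
print("rack corners",[ray(ct,T(p),0.02)[:2].round(3).tolist() for p in((365,278),(762,152),)])
print("small",ray(ct,T((335,400)),.08).round(3),"yellow",ray(ct,T((140,190)),.1).round(3), "brush",ray(ct,(376,190),.02).round(3),"offcut",ray(ct,(338,185),.045).round(3))
E
```

```text
edge top [[0.5438, 0.3694, 0.15], [0.5636, 0.2696, 0.15]] mid [0.5537 0.3195 0.15  ] len 0.1018 yaw of normal 11.3
edge scene [[0.5459, 0.372, 0.15], [0.5723, 0.2806, 0.15]] mid [0.5591 0.3263 0.15  ] len 0.0952 yaw of normal 16.1
bolts top [ 0.5368 -0.2705  0.08  ] [[0.622, -0.204], [0.627, -0.33], [0.451, -0.337], [0.446, -0.212]] len 0.1761 yaw 2.4
bolts scene [ 0.5358 -0.2692  0.08  ] [[0.621, -0.203], [0.626, -0.329], [0.45, -0.336], [0.446, -0.21]] len 0.1758 yaw 2.24
mouth [ 0.5365 -0.2711  0.08  ] len 0.0828 w 0.0673 2.08
mouth [ 0.5365 -0.269   0.08  ] len 0.0833 w 0.0657 3.24
rack corners [[0.509, 0.368], [0.573, 0.153]]
small [0.441 0.37  0.08 ] yellow [0.549 0.468 0.1  ] brush [ 0.764 -0.052  0.02 ] offcut [0.771 0.041 0.045]
```

```bash
cat >> h.py <<'E'
from scipy.spatial.transform import Rotation as Ro
def rot(yaw,tilt=0):
    """tool y horizontal heading yaw (deg), z down; tilt>0: tool z leans towards +y heading"""
    a=np.radians(yaw);y=np.array([np.cos(a),np.sin(a),0]);z=np.array([0,0,-1.])
    M=np.stack([np.cross(y,z),y,z],1)
    return M@Ro.from_euler('x',-tilt,degrees=True).as_matrix()
def go(pos,M,s=None):
    s=s or bot.read_state(); R0=Ro.from_rotvec(s["tcp_rot"]).as_matrix()
    d=R0.T@(np.array(pos)-s["tool_pos"]); r=Ro.from_matrix(R0.T@M).as_rotvec(degrees=True)
    print("xyz",(d/.5).round(4),"a",(r/30).round(3),"| mm",(d*1000).round(1),"deg",r.round(1))
E
python3 - <<'E'
from h import *
a=cv2.imread("pics/scene0.png");b=cv2.imread("pics/top0.png")
cs=imaging.read_camera("scene");ct=imaging.read_camera("top")
for n,im,c,(x0,y0,x1,y1) in(("scene",a,cs,(405,205,450,240)),("top",b,ct,(186,262,240,285))):
    p=im[y0:y1,x0:x1].astype(int); sat=p.max(2)-p.min(2); v=p.mean(2)
    m=((sat<22)&(v>55)&(v<190)).astype(np.uint8)
    print(n); 
    for r in range(0,y1-y0): print(y0+r,''.join('%3d'%(v[r,k]) if m[r,k] else '  .' for k in range(x1-x0)))
s=bot.read_state();go((.4,-.15,.3),rot(-15),s)
E
```

```text
scene
205   .  .  .  .  .  .  .  .  .  .  .  .  .  .  .  .  .  .  .  .  .  .  .  .122109 79 64  .  .  .  .  .  .  .  .  .  .  .  .  .  .  .  .  .
206   .  .  .  .  .  .  .  .  .  .  .  .  .  .  .  .  .  .  .  .  .  .128110 84 65  .  .  .  .  .  .  .  .  .  . 61  .  .  .  .  .  .  .  .
207   .  .  .  .  .  .  .  .  .  .  .  .  .  .  .  .  .  .  .  .  . 72 72 68  .  .  .  .  .  .  .  .  .  .  .  . 66  .  .  .  .  .  .  .  .
208   .  .  .  .  .  .  .  .  .  .  .  .  .  .  .  .  .  .  . 69 58  .  .  .  .  .  .  .  .  .  .  .  .  .  .  .  .  .  .  .  .  .  .  .  .
209   .  .  .  .  .  .  .  .  .  .  .  .  .  .  .  .  .  .  .  .  . 57  .  .  .  .  .  .  .  .  .  .  .  .  .  .106  .  .113117  .  .  .  .
210   .  .  .  .  .  .  .  .  .  .  .  .  .  .  .  .  .  .  .  .  .  .  .  .  .  .  .  .  .  .  . 92101 99100100112112103 98 82 81  .  .  .
211   .  .  .  .  .  .  .  .  .  .  .  .  .  .  .  .  .  .  .  .  .  .  . 55 69 82 98 99 96100102111113106101 88 79 71 67 63 56 65  .  .  .
212   .  .  .  .  .  .  .  .  .  .  .  .  .  .  .  .  .  .  .  . 94 96101 99102105113112105102 89 77 70 68 64 61 5
[... 7069 characters left out ...]
 .  .  .  .  .  .  .  .  .  .  .  .  .  .  .  .  .  .  .  .  .  .  .  .  .  .  .
282   .  .  .  .  .  .  .  .  .  .  .  .  .  .  .  .  . 63 71  .  .  .  .  .  .  .  .  .  .  .  .  .  .  .  .  .  .  .  .  .  .  .  .  .  .  .  .  .  .  .  .  .  .  .
283   .  .  .  .  .  .  .  .  .  .  .  .  .  .  .  .  .  .  .  .  .  .  .  .  .  .  .  .  .  .  .  .  .  .  .  .  .  .  .  .  .  .  .  .  .  .  .  .  .  .  .  .  .  .
284   .  .  .  .  .  .  .  .  .  .  .  .  .  .  .  .  .  .  .  .  .  .  .  .  .  .  .  .  .  .  .  .  .  .  .  .  .  .  .  .  .  .  .  .  .  .  .  .  .  .  .  .  .  .
xyz [ 0.642  -0.7859 -0.1378] a [-1.000e-03 -1.000e-03 -1.809e+00] | mm [ 321.  -392.9  -68.9] deg [ -0.   -0.  -54.3]
```

```bash
python3 - <<'E'
from h import *
cs=imaging.read_camera("scene");ct=imaging.read_camera("top")
for c,P in((ct,((190,275.7),(231.5,263.2),(210.7,269.4))),(cs,((446,209.8),(410,216.1),(428,212.8)))):
    g=[ray(c,p,.15) for p in P]; d=g[1]-g[0]; n=np.degrees(np.arctan2(d[0],-d[1]))
    print(np.round(g,4).tolist(),np.linalg.norm(d).round(4),n.round(1))
go((.40,-.20,.30),rot(-15))
E
```

```text
[[0.5454, 0.3701, 0.15], [0.5709, 0.2799, 0.15], [0.5582, 0.3252, 0.15]] 0.0937 15.8
[[0.5483, 0.3705, 0.15], [0.5719, 0.282, 0.15], [0.5597, 0.3259, 0.15]] 0.0915 14.9
xyz [ 0.6066 -0.6926 -0.1376] a [-1.000e-03 -0.000e+00 -1.809e+00] | mm [ 303.3 -346.3  -68.8] deg [ -0.   -0.  -54.3]
```

Call:
step_arm --series '[{"z": -0.1}, {"x": 0.55, "y": -0.7, "z": -0.14, "az": -0.95}, {"x": 0.55, "y": -0.7, "z": -0.14, "az": -0.95}, {"x": 0.55, "y": -0.7, "z": -0.14, "az": -0.95}, {"x": 0.55, "y": -0.7, "z": -0.14, "az": -0.95}, {"x": 0.55, "y": -0.7, "z": -0.14, "az": -0.95}, {"x": 0.55, "y": -0.7, "z": -0.14, "az": -0.95}, {"x": 0.55, "y": -0.7, "z": -0.14, "az": -0.95}, {"x": 0.55, "y": -0.7, "z": -0.14, "az": -0.95}, {"x": 0.55, "y": -0.7, "z": -0.14, "az": -0.95}]'

```text
validation failed for argument at $.se...
```

Call:
step_arm --series '[{"grip": -1, "x": 0, "y": 0, "z": -0.1, "ax": 0, "ay": 0, "az": 0}, {"grip": -1, "x": 0.55, "y": -0.7, "z": -0.14, "ax": 0, "ay": 0, "az": -0.95}]'

```text
time: 0.6
tool_pos: [0.2537, -0.5902, 0.2899]
tcp_rot: [3.027, 0.791, -0.0]
wrist_force: [1.2, -0.8, 1.9]
width: 0.999
grip_force: 0.0
```

```bash
python3 - <<'E'
from h import *
go((.42,-.15,.30),rot(-15))
E
```

```text
xyz [ 0.7206 -0.6048 -0.03  ] a [ 0.02   0.015 -1.524] | mm [ 360.3 -302.4  -15. ] deg [  0.6   0.5 -45.7]
```

Call:
step_arm --series '[{"grip": -1, "x": 0.72, "y": -0.6, "z": -0.03, "ax": 0.02, "ay": 0.015, "az": -0.98}, {"grip": -1, "x": 0.72, "y": -0.6, "z": -0.03, "ax": 0.02, "ay": 0.015, "az": -0.98}, {"grip": -1, "x": 0.72, "y": -0.6, "z": -0.03, "ax": 0.02, "ay": 0.015, "az": -0.98}, {"grip": -1, "x": 0.72, "y": -0.6, "z": -0.03, "ax": 0.02, "ay": 0.015, "az": -0.98}, {"grip": -1, "x": 0.72, "y": -0.6, "z": -0.03, "ax": 0.02, "ay": 0.015, "az": -0.98}, {"grip": -1, "x": 0.72, "y": -0.6, "z": -0.03, "ax": 0.02, "ay": 0.015, "az": -0.98}, {"grip": -1, "x": 0.72, "y": -0.6, "z": -0.03, "ax": 0.02, "ay": 0.015, "az": -0.98}, {"grip": -1, "x": 0.72, "y": -0.6, "z": -0.03, "ax": 0.02, "ay": 0.015, "az": -0.98}, {"grip": -1, "x": 0.72, "y": -0.6, "z": -0.03, "ax": 0.02, "ay": 0.015, "az": -0.98}, {"grip": -1, "x": 0.72, "y": -0.6, "z": -0.03, "ax": 0.02, "ay": 0.015, "az": -0.98}]'

```text
time: 1.6
tool_pos: [0.4217, -0.1422, 0.2992]
tcp_rot: [-2.725, -1.539, -0.011]
wrist_force: [-0.3, -0.3, -0.6]
width: 0.999
grip_force: 0.0
```

```bash
python3 - <<'E'
from h import *
go((.559,.3255,.27),rot(15.5))
E
```

```text
xyz [ 0.9421 -0.2471  0.0713] a [-0.003 -0.027 -1.552] | mm [ 471.  -123.6   35.7] deg [ -0.1  -0.8 -46.6]
```

Call:
step_arm --series '[{"grip": -1, "x": 0.94, "y": -0.25, "z": 0.0, "ax": 0, "ay": -0.027, "az": -0.98}, {"grip": -1, "x": 0.94, "y": -0.25, "z": 0.0, "ax": 0, "ay": -0.027, "az": -0.98}, {"grip": -1, "x": 0.94, "y": -0.25, "z": 0.0, "ax": 0, "ay": -0.027, "az": -0.98}, {"grip": -1, "x": 0.94, "y": -0.25, "z": 0.0, "ax": 0, "ay": -0.027, "az": -0.98}, {"grip": -1, "x": 0.94, "y": -0.25, "z": 0.0, "ax": 0, "ay": -0.027, "az": -0.98}, {"grip": -1, "x": 0.94, "y": -0.25, "z": 0.0, "ax": 0, "ay": -0.027, "az": -0.98}, {"grip": -1, "x": 0.94, "y": -0.25, "z": 0.0, "ax": 0, "ay": -0.027, "az": -0.98}, {"grip": -1, "x": 0.94, "y": -0.25, "z": 0.0, "ax": 0, "ay": -0.027, "az": -0.98}, {"grip": -1, "x": 0.94, "y": -0.25, "z": 0.0, "ax": 0, "ay": -0.027, "az": -0.98}, {"grip": -1, "x": 0.94, "y": -0.25, "z": 0.0, "ax": 0, "ay": -0.027, "az": -0.98}, {"grip": -1, "x": 0.94, "y": -0.25, "z": 0.0, "ax": 0, "ay": -0.027, "az": -0.98}, {"grip": -1, "x": 0.94, "y": -0.25, "z": 0.07, "ax": 0, "ay": -0.027, "az": -0.98}]'

```text
time: 2.8
tool_pos: [0.561, 0.3238, 0.2749]
tcp_rot: [-2.255, -2.187, -0.009]
wrist_force: [0.8, 0.0, 1.1]
width: 0.995
grip_force: 0.0
```

```bash
python3 - <<'E'
from h import *
go((.559,.3255,.20),rot(15.5))
go((.559,.3255,.128),rot(15.5))
E
```

```text
xyz [ 0.0026 -0.0047  0.1497] a [ 0.009 -0.007 -0.575] | mm [ 1.3 -2.3 74.9] deg [  0.3  -0.2 -17.3]
xyz [ 0.002  -0.0053  0.2937] a [ 0.009 -0.007 -0.575] | mm [  1.   -2.6 146.9] deg [  0.3  -0.2 -17.3]
```

Call:
step_arm --series '[{"grip": -1, "x": 0.002, "y": -0.005, "z": 0.05, "ax": 0.009, "ay": -0.007, "az": -0.575}, {"grip": -1, "x": 0.002, "y": -0.005, "z": 0.05, "ax": 0.009, "ay": -0.007, "az": -0.575}, {"grip": -1, "x": 0.002, "y": -0.005, "z": 0.05, "ax": 0.009, "ay": -0.007, "az": -0.575}, {"grip": -1, "x": 0.002, "y": -0.005, "z": 0.15, "ax": 0.009, "ay": -0.007, "az": -0.575}, {"grip": -1, "x": 0.002, "y": -0.005, "z": 0.22, "ax": 0.009, "ay": -0.007, "az": -0.575}, {"grip": -1, "x": 0.002, "y": -0.005, "z": 0.27, "ax": 0.009, "ay": -0.007, "az": -0.575}, {"grip": -1, "x": 0.002, "y": -0.005, "z": 0.294, "ax": 0.009, "ay": -0.007, "az": -0.575}, {"grip": -1, "x": 0.002, "y": -0.005, "z": 0.294, "ax": 0.009, "ay": -0.007, "az": -0.575}, {"grip": -1, "x": 0.002, "y": -0.005, "z": 0.294, "ax": 0.009, "ay": -0.007, "az": -0.575}]'

```text
time: 3.7
tool_pos: [0.5558, 0.3226, 0.1241]
tcp_rot: [-1.904, -2.494, 0.012]
wrist_force: [-0.4, -0.4, 0.3]
width: 1.002
grip_force: 0.0
```

```bash
python3 - <<'E'
from h import *
go((.559,.3255,.128),rot(15.5))
cs=imaging.read_camera("scene");ct=imaging.read_camera("top")
A=cv2.resize(cs["img"][150:290,350:510],(400,350),interpolation=3);B=cv2.resize(ct["img"][200:340,120:280],(400,350),interpolation=3)
cv2.imwrite("pics/g1.png",np.hstack([A,B])[:,:,::-1])
E
```

```text
xyz [ 0.004   0.0076 -0.0078] a [-0.016  0.003 -0.007] | mm [ 2.   3.8 -3.9] deg [-0.5  0.1 -0.2]
```

View pics/g1.png

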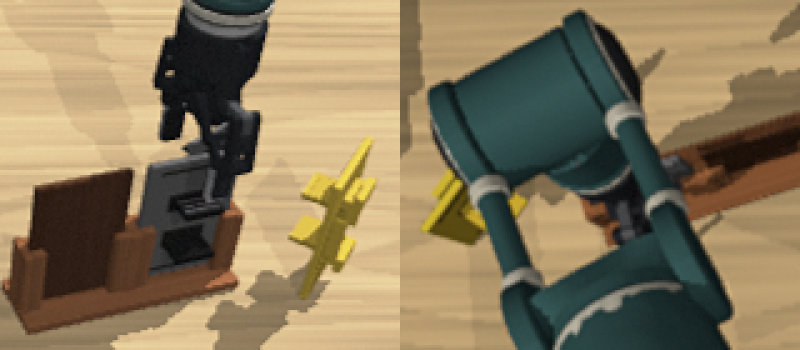

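The fingers straddle the plate's upper edge, at (190,165) in the left half of the picture. I'll apply the small correction and close.

Call:
step_arm --series '[{"grip": -1, "x": 0.004, "y": 0.008, "z": -0.008, "ax": -0.016, "ay": 0, "az": -0.007}, {"grip": -1, "x": 0.004, "y": 0.008, "z": -0.008, "ax": -0.016, "ay": 0, "az": -0.007}, {"grip": 1, "x": 0.004, "y": 0.008, "z": -0.008, "ax": -0.016, "ay": 0, "az": -0.007}, {"grip": 1, "x": 0.004, "y": 0.008, "z": -0.008, "ax": -0.016, "ay": 0, "az": -0.007}, {"grip": 1, "x": 0.004, "y": 0.008, "z": -0.008, "ax": -0.016, "ay": 0, "az": -0.007}, {"grip": 1, "x": 0.004, "y": 0.008, "z": -0.008, "ax": -0.016, "ay": 0, "az": -0.007}, {"grip": 1, "x": 0.004, "y": 0.008, "z": -0.008, "ax": -0.016, "ay": 0, "az": -0.007}, {"grip": 1, "x": 0.004, "y": 0.008, "z": -0.008, "ax": -0.016, "ay": 0, "az": -0.007}, {"grip": 1, "x": 0.004, "y": 0.008, "z": -0.008, "ax": -0.016, "ay": 0, "az": -0.007}, {"grip": 1, "x": 0.004, "y": 0.008, "z": -0.008, "ax": -0.016, "ay": 0, "az": -0.007}]' --force 50

```text
time: 4.8
tool_pos: [0.5579, 0.3253, 0.1266]
tcp_rot: [1.899, 2.502, -0.005]
wrist_force: [-2.0, -0.9, 3.5]
width: 0.079
grip_force: 51.4
```

Call:
step_arm --series '[{"grip": 1, "x": 0, "y": 0, "z": -0.03, "ax": 0, "ay": 0, "az": 0}, {"grip": 1, "x": 0, "y": 0, "z": -0.06, "ax": 0, "ay": 0, "az": 0}, {"grip": 1, "x": 0, "y": 0, "z": -0.1, "ax": 0, "ay": 0, "az": 0}, {"grip": 1, "x": 0, "y": 0, "z": -0.14, "ax": 0, "ay": 0, "az": 0}, {"grip": 1, "x": 0, "y": 0, "z": -0.18, "ax": 0, "ay": 0, "az": 0}, {"grip": 1, "x": 0, "y": 0, "z": -0.22, "ax": 0, "ay": 0, "az": 0}, {"grip": 1, "x": 0, "y": 0, "z": -0.26, "ax": 0, "ay": 0, "az": 0}, {"grip": 1, "x": 0, "y": 0, "z": -0.28, "ax": 0, "ay": 0, "az": 0}, {"grip": 1, "x": 0, "y": 0, "z": -0.28, "ax": 0, "ay": 0, "az": 0}]'

```text
time: 5.7
tool_pos: [0.5595, 0.3262, 0.2694]
tcp_rot: [1.898, 2.5, 0.002]
wrist_force: [-0.3, -0.2, -1.0]
width: 0.081
grip_force: 50.6
```

```bash
python3 - <<'E'
from h import *
s=bot.read_state();print(s["width"],s["wrist_force"].round(1))
go((.53,.06,.275),rot(6,20))
cs=imaging.read_camera("scene")
cv2.imwrite("pics/g2.png",cv2.resize(cs["img"][110:290,330:510],(540,540),interpolation=3)[:,:,::-1])
E
```

```text
0.08059373656107842 [-0.3 -0.2 -1. ]
xyz [-0.497  -0.1999 -0.0113] a [-0.66  -0.055  0.316] | mm [-248.5  -99.9   -5.7] deg [-19.8  -1.6   9.5]
```

View pics/g2.png

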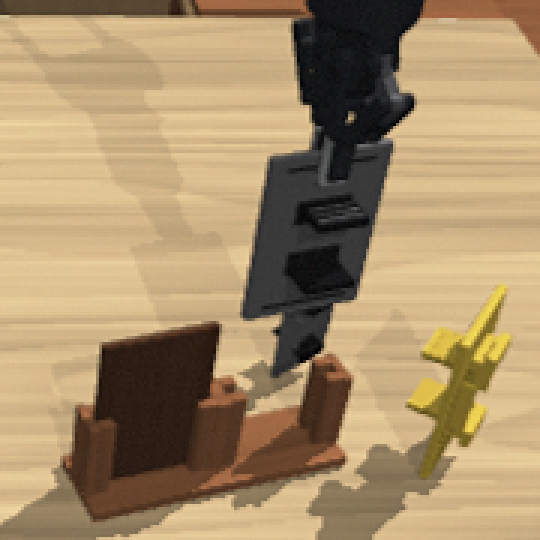

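The cap hangs free above the empty bay with its tabs facing away from the robot. The sample board hasn't moved.

```bash
python3 - <<'E'
from h import *
go((.53,.05,.32),rot(6,26))
E
```

```text
xyz [-0.5161 -0.2036 -0.1042] a [-0.865 -0.07   0.315] | mm [-258.  -101.8  -52.1] deg [-25.9  -2.1   9.4]
```

Call:
step_arm --series '[{"grip": 1, "x": 0, "y": 0, "z": -0.06, "ax": 0, "ay": 0, "az": 0}, {"grip": 1, "x": 0, "y": -0.06, "z": -0.1, "ax": -0.1, "ay": 0, "az": 0}, {"grip": 1, "x": -0.06, "y": -0.12, "z": -0.1, "ax": -0.25, "ay": -0.01, "az": 0.05}, {"grip": 1, "x": -0.13, "y": -0.16, "z": -0.1, "ax": -0.4, "ay": -0.03, "az": 0.1}, {"grip": 1, "x": -0.21, "y": -0.2, "z": -0.1, "ax": -0.55, "ay": -0.04, "az": 0.15}, {"grip": 1, "x": -0.29, "y": -0.2, "z": -0.1, "ax": -0.7, "ay": -0.05, "az": 0.2}, {"grip": 1, "x": -0.37, "y": -0.2, "z": -0.1, "ax": -0.865, "ay": -0.06, "az": 0.25}, {"grip": 1, "x": -0.45, "y": -0.2, "z": -0.1, "ax": -0.865, "ay": -0.07, "az": 0.315}, {"grip": 1, "x": -0.5, "y": -0.2, "z": -0.1, "ax": -0.865, "ay": -0.07, "az": 0.315}, {"grip": 1, "x": -0.515, "y": -0.2, "z": -0.1, "ax": -0.865, "ay": -0.07, "az": 0.315}, {"grip": 1, "x": -0.515, "y": -0.2, "z": -0.1, "ax": -0.865, "ay": -0.07, "az": 0.315}, {"grip": 1, "x": -0.515, "y": -0.2, "z": -0.1, "ax": -0.865, "ay": -0.07, "az": 0.315}]'

```text
time: 6.95
tool_pos: [0.5307, 0.0513, 0.316]
tcp_rot: [1.875, 2.082, 0.476]
wrist_force: [-0.1, -0.3, -2.2]
width: 0.083
grip_force: 50.7
```

```bash
python3 - <<'E'
from h import *
go((.53,.05,.15),rot(5.5,40))
go((.53,.05,.098),rot(5.5,40))
E
```

```text
xyz [-0.0025 -0.1459  0.2982] a [-0.474 -0.009  0.014] | mm [ -1.2 -72.9 149.1] deg [-14.2  -0.3   0.4]
xyz [-0.0025 -0.1911  0.3918] a [-0.474 -0.009  0.014] | mm [ -1.2 -95.5 195.9] deg [-14.2  -0.3   0.4]
```

Call:
step_arm --series '[{"grip": 1, "x": 0, "y": -0.035, "z": 0.07, "ax": -0.25, "ay": 0, "az": 0}, {"grip": 1, "x": 0, "y": -0.07, "z": 0.145, "ax": -0.474, "ay": 0, "az": 0.014}, {"grip": 1, "x": 0, "y": -0.11, "z": 0.22, "ax": -0.474, "ay": 0, "az": 0.014}, {"grip": 1, "x": 0, "y": -0.146, "z": 0.298, "ax": -0.474, "ay": 0, "az": 0.014}, {"grip": 1, "x": 0, "y": -0.17, "z": 0.345, "ax": -0.474, "ay": 0, "az": 0.014}, {"grip": 1, "x": 0, "y": -0.18, "z": 0.37, "ax": -0.474, "ay": 0, "az": 0.014}, {"grip": 1, "x": 0, "y": -0.191, "z": 0.392, "ax": -0.474, "ay": 0, "az": 0.014}, {"grip": 1, "x": 0, "y": -0.191, "z": 0.392, "ax": -0.474, "ay": 0, "az": 0.014}, {"grip": 1, "x": 0, "y": -0.191, "z": 0.392, "ax": -0.474, "ay": 0, "az": 0.014}]'

```text
time: 7.85
tool_pos: [0.5307, 0.0518, 0.0988]
tcp_rot: [1.737, 1.917, 0.702]
wrist_force: [1.1, -0.8, -1.6]
width: 0.083
grip_force: 50.8
```

```bash
python3 - <<'E'
from h import *
go((.53,.05,.094),rot(5.5,40))
s=bot.read_state();print(s["wrist_force"].round(1))
cs=imaging.read_camera("scene")
cv2.imwrite("pics/g3.png",cv2.resize(cs["img"][120:330,220:430],(540,540),interpolation=3)[:,:,::-1])
E
```

```text
xyz [-0.0035 -0.0075  0.0061] a [ 0.002 -0.011  0.002] | mm [-1.7 -3.7  3.1] deg [ 0.1 -0.3  0. ]
[ 1.1 -0.8 -1.6]
```

View pics/g3.png

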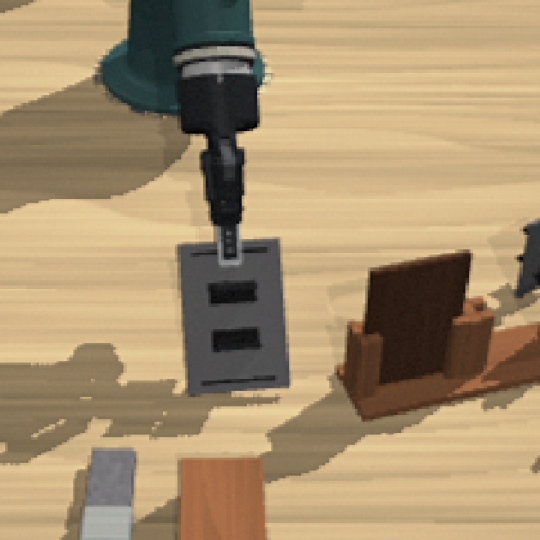

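The cap is held centred on its end edge, tilted with the tabs facing up, and its lower edge is nearly on the bench. I'll touch down, open and back off.

Call:
step_arm --series '[{"grip": 1, "x": 0, "y": -0.004, "z": 0.004, "ax": 0, "ay": 0, "az": 0}, {"grip": 1, "x": 0, "y": -0.008, "z": 0.008, "ax": 0, "ay": 0, "az": 0}, {"grip": 1, "x": 0, "y": -0.01, "z": 0.01, "ax": 0, "ay": 0, "az": 0}, {"grip": 1, "x": 0, "y": -0.01, "z": 0.01, "ax": 0, "ay": 0, "az": 0}]'

```text
time: 8.3
tool_pos: [0.5305, 0.0506, 0.0923]
tcp_rot: [1.737, 1.915, 0.703]
wrist_force: [-0.0, -0.1, -2.1]
width: 0.085
grip_force: 50.8
```

Call:
step_arm --series '[{"grip": 1, "x": 0, "y": -0.003, "z": 0.004, "ax": 0, "ay": 0, "az": 0}, {"grip": 1, "x": 0, "y": -0.005, "z": 0.006, "ax": 0, "ay": 0, "az": 0}, {"grip": 1, "x": 0, "y": -0.005, "z": 0.006, "ax": 0, "ay": 0, "az": 0}]'

```text
time: 8.6
tool_pos: [0.5325, 0.0504, 0.0908]
tcp_rot: [1.734, 1.911, 0.706]
wrist_force: [-3.5, 0.1, 5.6]
width: 0.08
grip_force: 52.0
```

Touched down (5.6 N upward). Open and retreat.

Call:
step_arm --series '[{"grip": -0.3, "x": 0, "y": 0, "z": 0, "ax": 0, "ay": 0, "az": 0}, {"grip": -0.6, "x": 0, "y": 0, "z": 0, "ax": 0, "ay": 0, "az": 0}, {"grip": -1, "x": 0, "y": 0, "z": 0, "ax": 0, "ay": 0, "az": 0}, {"grip": -1, "x": 0, "y": 0, "z": 0, "ax": 0, "ay": 0, "az": 0}, {"grip": -1, "x": 0, "y": 0, "z": 0, "ax": 0, "ay": 0, "az": 0}, {"grip": -1, "x": 0, "y": 0, "z": -0.03, "ax": 0, "ay": 0, "az": 0}, {"grip": -1, "x": 0, "y": 0, "z": -0.08, "ax": 0, "ay": 0, "az": 0}, {"grip": -1, "x": 0, "y": 0, "z": -0.14, "ax": 0, "ay": 0, "az": 0}, {"grip": -1, "x": 0, "y": 0, "z": -0.2, "ax": 0, "ay": 0, "az": 0}, {"grip": -1, "x": 0, "y": 0.03, "z": -0.26, "ax": 0.2, "ay": 0, "az": 0}, {"grip": -1, "x": 0, "y": 0.06, "z": -0.3, "ax": 0.4, "ay": 0, "az": 0}, {"grip": -1, "x": 0, "y": 0.06, "z": -0.3, "ax": 0.4, "ay": 0, "az": 0}]'

```text
time: 9.8
tool_pos: [0.4626, 0.0429, 0.2313]
tcp_rot: [1.852, 2.043, 0.527]
wrist_force: [1.0, -0.1, 0.5]
width: 0.998
grip_force: 0.0
```

```bash
python3 - <<'E'
from h import *
s=bot.read_state();print(s["tool_pos"].round(3),s["time"],s["wrist_force"].round(1),s["width"])
cs=imaging.read_camera("scene")
cv2.imwrite("pics/s4raw.png",cs["img"][:,:,::-1])
cv2.imwrite("pics/g4.png",cv2.resize(cs["img"][150:330,220:400],(540,540),interpolation=3)[:,:,::-1])
E
```

```text
[0.463 0.043 0.231] 9.8 [ 1.  -0.1  0.5] 0.9982469110263436
```

View pics/g4.png

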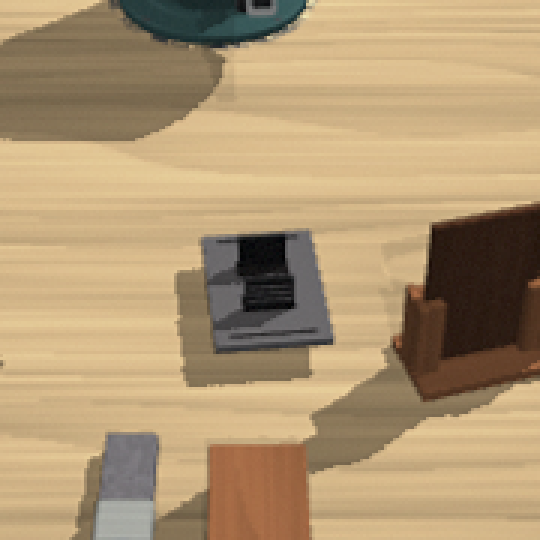

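The cap lies flat with its tabs up. The plate's corners in the crop are about (201,238), (311,230), (333,339) and (216,347).

```bash
python3 - <<'E'
from h import *
cs=imaging.read_camera("scene")
im=cv2.imread("pics/s4raw.png")
g=np.array([ray(cs,(x/3+220-.33,y/3+150-.33),.026) for x,y in((201,238),(311,230),(333,339),(216,347))])
print(g[:,:2].round(4).tolist(),"c",g.mean(0).round(4))
p=lambda a,b:np.linalg.norm(g[a]-g[b]).round(4)
print(p(0,1),p(3,2),p(0,3),p(1,2))
d=(g[3]+g[2]-g[0]-g[1]); print("yaw",np.degrees(np.arctan2(d[1],d[0])))
# sub-pixel check: mask of grey plate incl. black tabs, warp by plane z=.026
x0,x1,y0,y1=[.42,.66,-.06,.16][:4]
S=2000;
src=[]
W=np.float32([proj(cs,(x,y,.026)) for x,y in((.44,-.05),(.44,.15),(.68,.15),(.68,-.05))])
H=cv2.getPerspectiveTransform(W,np.float32([(0,0),(400,0),(400,480),(0,480)]))
w=cv2.warpPerspective(im,H,(400,480)).astype(int)
m=((w.max(2)-w.min(2))<25).astype(np.uint8)*255
m=cv2.morphologyEx(m,cv2.MORPH_OPEN,np.ones((7,7)))
cn=max(cv2.findContours(m,0,1)[0],key=cv2.contourArea);r=cv2.minAreaRect(cn)
(cx,cy),(a,b),an=r; print("rect c",.44+cy/2000,-.05+cx/2000,"size",a/2,b/2,an)
go((.55,.045,.10),rot(4))
E
```

```text
[[0.4663, -0.0024], [0.4556, 0.093], [0.5936, 0.1051], [0.6021, 0.0119]] c [0.5294 0.0519 0.026 ]
0.096 0.0935 0.1365 0.1384
yaw 5.53028747078075
rect c 0.532233268737793 0.051164955139160154 size 145.43467712402344 95.61791229248047 84.20720672607422
xyz [-0.0148  0.043   0.305 ] a [ 0.944 -0.019  0.053] | mm [ -7.4  21.5 152.5] deg [28.3 -0.6  1.6]
```

```bash
python3 - <<'E'
from h import *
go((.5295,.0515,.12),rot(5.6))
E
```

```text
xyz [0.0023 0.0272 0.2511] a [ 0.944 -0.006  0.   ] | mm [  1.2  13.6 125.6] deg [28.3 -0.2  0. ]
```

Call:
step_arm --series '[{"grip": -1, "x": 0.002, "y": 0.027, "z": 0.06, "ax": 0.3, "ay": 0, "az": 0}, {"grip": -1, "x": 0.002, "y": 0.027, "z": 0.12, "ax": 0.6, "ay": 0, "az": 0}, {"grip": -1, "x": 0.002, "y": 0.027, "z": 0.2, "ax": 0.944, "ay": -0.006, "az": 0}, {"grip": -1, "x": 0.002, "y": 0.027, "z": 0.251, "ax": 0.944, "ay": -0.006, "az": 0}, {"grip": -1, "x": 0.002, "y": 0.027, "z": 0.251, "ax": 0.944, "ay": -0.006, "az": 0}, {"grip": -1, "x": 0.002, "y": 0.027, "z": 0.251, "ax": 0.944, "ay": -0.006, "az": 0}, {"grip": -1, "x": 0.002, "y": 0.027, "z": 0.251, "ax": 0.944, "ay": -0.006, "az": 0}]'

```text
time: 10.6
tool_pos: [0.5264, 0.0511, 0.1181]
tcp_rot: [-2.109, -2.326, 0.003]
wrist_force: [-0.1, 0.1, 0.4]
width: 0.998
grip_force: 0.0
```

```bash
python3 - <<'E'
from h import *
go((.5295,.0515,.029),rot(5.6))
E
```

```text
xyz [1.000e-04 6.800e-03 1.782e-01] a [-0.006 -0.    -0.   ] | mm [ 0.1  3.4 89.1] deg [-0.2 -0.  -0. ]
```

Call:
step_arm --series '[{"grip": -1, "x": 0, "y": 0.007, "z": 0.07, "ax": 0, "ay": 0, "az": 0}, {"grip": -1, "x": 0, "y": 0.007, "z": 0.12, "ax": 0, "ay": 0, "az": 0}, {"grip": -1, "x": 0, "y": 0.007, "z": 0.15, "ax": 0, "ay": 0, "az": 0}, {"grip": -1, "x": 0, "y": 0.007, "z": 0.17, "ax": 0, "ay": 0, "az": 0}, {"grip": -1, "x": 0, "y": 0.007, "z": 0.178, "ax": 0, "ay": 0, "az": 0}, {"grip": -1, "x": 0, "y": 0.007, "z": 0.178, "ax": 0, "ay": 0, "az": 0}]'

```text
time: 11.2
tool_pos: [0.531, 0.0515, 0.0294]
tcp_rot: [-2.109, -2.326, 0.003]
wrist_force: [0.7, -0.3, 0.0]
width: 1.0
grip_force: 0.0
```

```bash
python3 - <<'E'
from h import *
go((.5295,.0515,.029),rot(5.6))
E
```

```text
xyz [ 0.0003 -0.0029  0.0008] a [-0.005 -0.    -0.   ] | mm [ 0.1 -1.5  0.4] deg [-0.1 -0.  -0. ]
```

No contact yet, so close gently on the tabs.

Call:
step_arm --series '[{"grip": -0.6, "x": 0, "y": -0.002, "z": 0, "ax": 0, "ay": 0, "az": 0}, {"grip": -0.4, "x": 0, "y": -0.002, "z": 0, "ax": 0, "ay": 0, "az": 0}, {"grip": -0.2, "x": 0, "y": -0.002, "z": 0, "ax": 0, "ay": 0, "az": 0}, {"grip": 0.2, "x": 0, "y": -0.002, "z": 0, "ax": 0, "ay": 0, "az": 0}, {"grip": 1, "x": 0, "y": -0.002, "z": 0, "ax": 0, "ay": 0, "az": 0}, {"grip": 1, "x": 0, "y": -0.002, "z": 0, "ax": 0, "ay": 0, "az": 0}, {"grip": 1, "x": 0, "y": -0.002, "z": 0, "ax": 0, "ay": 0, "az": 0}, {"grip": 1, "x": 0, "y": -0.002, "z": 0, "ax": 0, "ay": 0, "az": 0}, {"grip": 1, "x": 0, "y": -0.002, "z": 0, "ax": 0, "ay": 0, "az": 0}]' --force 40

```text
time: 12.1
tool_pos: [0.5336, 0.0517, 0.0324]
tcp_rot: [2.109, 2.325, 0.004]
wrist_force: [0.4, 0.5, 13.5]
width: 0.493
grip_force: 41.8
```

Pinched: opening ≈ 42–44 mm at 42 N, with the fingertips resting on the plate. Lift.

Call:
step_arm --series '[{"grip": 1, "x": 0, "y": 0, "z": -0.006, "ax": 0, "ay": 0, "az": 0}, {"grip": 1, "x": 0, "y": 0, "z": -0.02, "ax": 0, "ay": 0, "az": 0}, {"grip": 1, "x": 0, "y": 0, "z": -0.06, "ax": 0, "ay": 0, "az": 0}, {"grip": 1, "x": 0, "y": 0, "z": -0.12, "ax": 0, "ay": 0, "az": 0}, {"grip": 1, "x": 0, "y": 0, "z": -0.2, "ax": 0, "ay": 0, "az": 0}, {"grip": 1, "x": 0, "y": 0, "z": -0.28, "ax": 0, "ay": 0, "az": 0}, {"grip": 1, "x": 0, "y": 0, "z": -0.28, "ax": 0, "ay": 0, "az": 0}]'

```text
time: 12.8
tool_pos: [0.5347, 0.0517, 0.1756]
tcp_rot: [2.106, 2.323, 0.009]
wrist_force: [0.7, -0.5, -1.2]
width: 0.498
grip_force: 41.3
```

```bash
python3 - <<'E'
from h import *
s=bot.read_state();print(s["width"],s["grip_force"],s["wrist_force"].round(1))
go((.5363,-.270,.17),rot(2.3),s)
E
```

```text
0.4982735716089396 41.30054712295532 [ 0.7 -0.5 -1.2]
xyz [-0.6407 -0.0597  0.011 ] a [0.016 0.001 0.11 ] | mm [-320.3  -29.8    5.5] deg [0.5 0.  3.3]
```

Call:
step_arm --series '[{"grip": 1, "x": -0.04, "y": -0.004, "z": 0, "ax": 0, "ay": 0, "az": 0.01}, {"grip": 1, "x": -0.11, "y": -0.01, "z": 0, "ax": 0.01, "ay": 0, "az": 0.03}, {"grip": 1, "x": -0.19, "y": -0.02, "z": 0, "ax": 0.016, "ay": 0, "az": 0.05}, {"grip": 1, "x": -0.27, "y": -0.03, "z": 0, "ax": 0.016, "ay": 0, "az": 0.07}, {"grip": 1, "x": -0.35, "y": -0.04, "z": 0, "ax": 0.016, "ay": 0, "az": 0.09}, {"grip": 1, "x": -0.43, "y": -0.05, "z": 0, "ax": 0.016, "ay": 0, "az": 0.11}, {"grip": 1, "x": -0.51, "y": -0.06, "z": 0, "ax": 0.016, "ay": 0, "az": 0.11}, {"grip": 1, "x": -0.58, "y": -0.06, "z": 0, "ax": 0.016, "ay": 0, "az": 0.11}, {"grip": 1, "x": -0.62, "y": -0.06, "z": 0, "ax": 0.016, "ay": 0, "az": 0.11}, {"grip": 1, "x": -0.64, "y": -0.06, "z": 0, "ax": 0.016, "ay": 0, "az": 0.11}, {"grip": 1, "x": -0.64, "y": -0.06, "z": 0, "ax": 0.016, "ay": 0, "az": 0.11}, {"grip": 1, "x": -0.64, "y": -0.06, "z": 0, "ax": 0.016, "ay": 0, "az": 0.11}]'

```text
time: 14.0
tool_pos: [0.5314, -0.2686, 0.1683]
tcp_rot: [-2.169, -2.259, 0.014]
wrist_force: [0.7, -0.0, -2.4]
width: 0.498
grip_force: 41.2
```

```bash
python3 - <<'E'
from h import *
s=bot.read_state();print(s["width"],s["grip_force"],s["wrist_force"].round(1))
go((.5363,-.270,.17),rot(2.3),s)
cs=imaging.read_camera("scene");ct=imaging.read_camera("top")
A=cv2.resize(cs["img"][160:290,115:245],(400,400),interpolation=3);B=cv2.resize(ct["img"][195:325,415:545],(400,400),interpolation=3)
cv2.imwrite("pics/g5.png",cv2.resize(np.vstack([np.hstack([A,B])]),(800,400))[:,:,::-1]); cv2.imwrite("pics/s5raw.png",cs["img"][:,:,::-1])
E
```

```text
0.4983454724199191 41.220130920410156 [ 0.7 -0.  -2.4]
xyz [-0.0032  0.0096 -0.0035] a [-0.025 -0.002  0.001] | mm [-1.6  4.8 -1.8] deg [-0.7 -0.1  0. ]
```

View pics/g5.png

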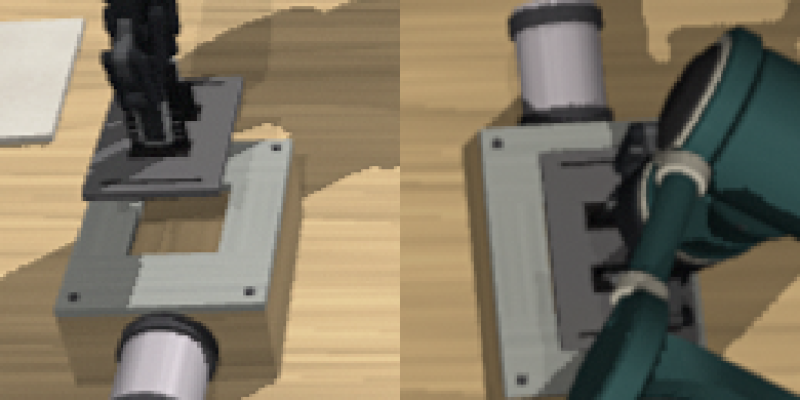

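The cap is held level and square above the box. In the left crop its near edge runs from (83,190) to (221,188) and its far right corner is at (243,80). In the right crop its left side runs from (541,153) to (563,350).

```bash
python3 - <<'E'
from h import *
cs=imaging.read_camera("scene");ct=imaging.read_camera("top");k=400/130
s=bot.read_state();P=s["tool_pos"];zf=P[2]-.0064
f=lambda c,o,L:np.array([ray(c,(x/k+o[0]-.35,y/k+o[1]-.35),zf) for x,y in L])
g=f(cs,(115,160),((83,190),(221,188),(243,80)))
h=f(ct,(415,195),((141,153),(163,350)))
a=np.radians(2.3);U=np.array([[np.cos(a),np.sin(a),0],[-np.sin(a),np.cos(a),0]])
print("box-frame coords rel TCP mm (along,across)"); print("scene",((g-P)@U.T*1000).round(1).tolist(),"top",((h-P)@U.T*1000).round(1).tolist())
for n,q in(("near",g[1]-g[0]),("side",g[2]-g[1]),("top side",h[1]-h[0])): print(n,np.linalg.norm(q).round(4),np.degrees(np.arctan2(q[1],q[0])).round(1))
print(P, Ro.from_rotvec(s["tcp_rot"]).as_matrix()[:,2].round(3),np.degrees(np.arctan2(*Ro.from_rotvec(s["tcp_rot"]).as_matrix()[[1,0],1])))
E
```

```text
box-frame coords rel TCP mm (along,across)
scene [[72.0, -43.5], [73.8, 51.9], [-60.6, 50.4]] top [[70.2, 48.0], [-68.1, 46.8]]
near 0.0953 91.2
side 0.1345 -177.1
top side 0.1383 -177.2
[ 0.53172814 -0.26857403  0.16885208] [-0.012 -0.001 -1.   ] 2.387631787204861
```

```bash
python3 - <<'E'
from h import *
go((.5355,-.2709,.120),rot(2.3))
E
```

```text
xyz [-0.005   0.0085  0.0976] a [-0.023  0.     0.003] | mm [-2.5  4.3 48.8] deg [-0.7  0.   0.1]
```

Call:
step_arm --series '[{"grip": 1, "x": -0.005, "y": 0.0085, "z": 0.02, "ax": -0.023, "ay": 0, "az": 0}, {"grip": 1, "x": -0.005, "y": 0.0085, "z": 0.05, "ax": -0.023, "ay": 0, "az": 0}, {"grip": 1, "x": -0.005, "y": 0.0085, "z": 0.08, "ax": -0.023, "ay": 0, "az": 0}, {"grip": 1, "x": -0.005, "y": 0.0085, "z": 0.097, "ax": -0.023, "ay": 0, "az": 0}, {"grip": 1, "x": -0.005, "y": 0.0085, "z": 0.097, "ax": -0.023, "ay": 0, "az": 0}, {"grip": 1, "x": -0.005, "y": 0.0085, "z": 0.097, "ax": -0.023, "ay": 0, "az": 0}]'

```text
time: 14.8
tool_pos: [0.5351, -0.2722, 0.1196]
tcp_rot: [-2.176, -2.265, 0.001]
wrist_force: [0.8, -0.1, -2.0]
width: 0.494
grip_force: 41.2
```

```bash
python3 - <<'E'
from h import *
s=bot.read_state();print(s["wrist_force"].round(1))
go((.5355,-.2709,.108),rot(2.3),s)
cs=imaging.read_camera("scene");im=cs["img"].astype(int)
P=s["tool_pos"];zf=P[2]-.0064
W=np.float32([proj(cs,(x,y,zf)) for x,y in((.43,-.37),(.43,-.17),(.63,-.17),(.63,-.37))])
H=cv2.getPerspectiveTransform(W,np.float32([(0,0),(400,0),(400,400),(0,400)]))
w=cv2.warpPerspective(cs["img"],H,(400,400)); v=w.astype(int).mean(2)
# brightness profiles across near part of the plate (x=.585), and along x
for x in(.58,.59): r=v[int((x-.43)*2000)-3:int((x-.43)*2000)+3].mean(0); print(x,[(round(-.37+k/2000,3),int(r[k])) for k in range(60,360,4) if abs(r[min(k+4,399)]-r[k-4])>25])
for y in(-.25,-.29): r=v[:,int((y+.37)*2000)-3:int((y+.37)*2000)+3].mean(1); print(y,[(round(.43+k/2000,3),int(r[k])) for k in range(200,396,3) if abs(r[min(k+3,399)]-r[k-3])>25])
E
```

```text
[ 0.8 -0.1 -2. ]
xyz [0.0026 0.0009 0.0232] a [-0.002 -0.    -0.   ] | mm [ 1.3  0.5 11.6] deg [-0.1 -0.  -0. ]
0.58 [(-0.33, 181), (-0.328, 157), (-0.326, 126), (-0.316, 87), (-0.272, 90), (-0.22, 93), (-0.218, 132), (-0.216, 151)]
0.59 [(-0.328, 164), (-0.326, 134), (-0.324, 113), (-0.314, 86), (-0.28, 96), (-0.22, 91), (-0.218, 131)]
-0.25 [(0.546, 93), (0.548, 74), (0.549, 55), (0.568, 44), (0.569, 62), (0.571, 85), (0.593, 107), (0.595, 81), (0.598, 68), (0.599, 89), (0.608, 78), (0.615, 78)]
-0.29 [(0.54, 51), (0.601, 73), (0.602, 91), (0.608, 92), (0.609, 74), (0.617, 72), (0.619, 88)]
```

Scene edges put the cap's centre line within about 1 mm of the mouth. Descend in small steps.

Call:
step_arm --series '[{"grip": 1, "x": 0.002, "y": 0, "z": 0.006, "ax": 0, "ay": 0, "az": 0}, {"grip": 1, "x": 0.002, "y": 0, "z": 0.012, "ax": 0, "ay": 0, "az": 0}, {"grip": 1, "x": 0.002, "y": 0, "z": 0.018, "ax": 0, "ay": 0, "az": 0}, {"grip": 1, "x": 0.002, "y": 0, "z": 0.024, "ax": 0, "ay": 0, "az": 0}, {"grip": 1, "x": 0.002, "y": 0, "z": 0.024, "ax": 0, "ay": 0, "az": 0}]'

```text
time: 15.35
tool_pos: [0.5349, -0.2711, 0.1076]
tcp_rot: [-2.176, -2.265, 0.001]
wrist_force: [0.7, 0.4, -2.5]
width: 0.49
grip_force: 41.2
```

Hooks should be about 5 mm into the mouth and there's no contact. Continue.

Call:
step_arm --series '[{"grip": 1, "x": 0, "y": 0, "z": 0.006, "ax": 0, "ay": 0, "az": 0}, {"grip": 1, "x": 0, "y": 0, "z": 0.01, "ax": 0, "ay": 0, "az": 0}, {"grip": 1, "x": 0, "y": 0, "z": 0.014, "ax": 0, "ay": 0, "az": 0}, {"grip": 1, "x": 0, "y": 0, "z": 0.018, "ax": 0, "ay": 0, "az": 0}, {"grip": 1, "x": 0, "y": 0, "z": 0.018, "ax": 0, "ay": 0, "az": 0}]'

```text
time: 15.85
tool_pos: [0.5351, -0.2712, 0.0988]
tcp_rot: [-2.176, -2.265, 0.001]
wrist_force: [0.3, -0.4, -2.4]
width: 0.492
grip_force: 41.2
```

Call:
step_arm --series '[{"grip": 1, "x": 0, "y": 0, "z": 0.004, "ax": 0, "ay": 0, "az": 0}, {"grip": 1, "x": 0, "y": 0, "z": 0.008, "ax": 0, "ay": 0, "az": 0}, {"grip": 1, "x": 0, "y": 0, "z": 0.011, "ax": 0, "ay": 0, "az": 0}, {"grip": 1, "x": 0, "y": 0, "z": 0.011, "ax": 0, "ay": 0, "az": 0}]'

```text
time: 16.25
tool_pos: [0.5355, -0.2714, 0.095]
tcp_rot: [2.176, 2.265, -0.0]
wrist_force: [-2.6, 1.4, 4.0]
width: 0.49
grip_force: 43.2
```

Contact is at the expected height. Press a little more to seat it fully.

Call:
step_arm --series '[{"grip": 1, "x": 0, "y": 0, "z": 0.003, "ax": 0, "ay": 0, "az": 0}, {"grip": 1, "x": 0, "y": 0, "z": 0.005, "ax": 0, "ay": 0, "az": 0}, {"grip": 1, "x": 0, "y": 0, "z": 0.005, "ax": 0, "ay": 0, "az": 0}]'

```text
time: 16.55
tool_pos: [0.5356, -0.2715, 0.0949]
tcp_rot: [2.176, 2.265, -0.0]
wrist_force: [-6.5, 3.3, 16.3]
width: 0.492
grip_force: 47.0
```

Call:
step_arm --series '[{"grip": -0.1, "x": 0, "y": 0, "z": 0, "ax": 0, "ay": 0, "az": 0}, {"grip": -0.3, "x": 0, "y": 0, "z": 0, "ax": 0, "ay": 0, "az": 0}, {"grip": -0.6, "x": 0, "y": 0, "z": 0, "ax": 0, "ay": 0, "az": 0}, {"grip": -1, "x": 0, "y": 0, "z": 0, "ax": 0, "ay": 0, "az": 0}, {"grip": -1, "x": 0, "y": 0, "z": 0, "ax": 0, "ay": 0, "az": 0}, {"grip": -1, "x": 0, "y": 0, "z": -0.02, "ax": 0, "ay": 0, "az": 0}, {"grip": -1, "x": 0, "y": 0, "z": -0.06, "ax": 0, "ay": 0, "az": 0}, {"grip": -1, "x": 0, "y": 0, "z": -0.14, "ax": 0, "ay": 0, "az": 0}, {"grip": -1, "x": 0, "y": 0, "z": -0.23, "ax": 0, "ay": 0, "az": 0}, {"grip": -1, "x": 0, "y": -0.08, "z": -0.3, "ax": 0, "ay": 0, "az": 0}, {"grip": -1, "x": 0, "y": -0.15, "z": -0.36, "ax": 0, "ay": 0, "az": 0}, {"grip": -1, "x": 0, "y": -0.15, "z": -0.36, "ax": 0, "ay": 0, "az": 0}]'

```text
time: 17.75
tool_pos: [0.4599, -0.276, 0.2785]
tcp_rot: [2.171, 2.256, 0.001]
wrist_force: [1.7, -0.6, 0.3]
width: 1.004
grip_force: 0.0
```

```bash
python3 - <<'E'
from h import *
s=bot.read_state();print(s["time"],s["tool_pos"].round(3),s["wrist_force"].round(1),s["width"])
cs=imaging.read_camera("scene")
im=cs["img"][:,:,::-1].copy();cv2.imwrite("pics/s6.png",im)
W=np.float32([proj(cs,(x,y,.088)) for x,y in((.43,-.37),(.43,-.17),(.63,-.17),(.63,-.37))])
H=cv2.getPerspectiveTransform(W,np.float32([(0,0),(400,0),(400,400),(0,400)]))
w=cv2.warpPerspective(im,H,(400,400)); v=w.astype(int).mean(2)
m=(v<112).astype(np.uint8)*255; m=cv2.morphologyEx(m,cv2.MORPH_OPEN,np.ones((9,9)))
for c in cv2.findContours(m,0,1)[0]:
    if cv2.contourArea(c)>2000:(cx,cy),sz,an=cv2.minAreaRect(c);print("c",.43+cy/2000,-.37+cx/2000,np.array(sz)/2,an)
cv2.imwrite("pics/g6.png",np.hstack([cv2.resize(im[190:310,115:235],(400,400),interpolation=3),w]))
E
```

```text
17.75 [ 0.46  -0.276  0.279] [ 1.7 -0.6  0.3] 1.0043286358346657
c 0.48970588302612306 -0.1833235168457031 [53.11530685 17.94763756] 75.96376037597656
c 0.5361184997558593 -0.27940332794189454 [168.73704529 117.65713501] 87.66268920898438
```

View pics/g6.png

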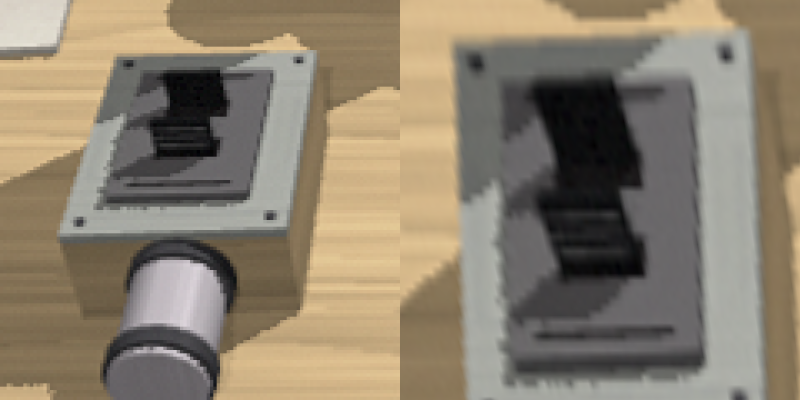

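The cap sits flat in the mouth: the rectified plate spans rows 78–358 (140 mm), with its centre about 3 mm from the mouth's. Both tabs are free and the robot is clear.

```bash
python3 -c "
from workcell import bot
print(bot.finish_job())"
```

```text
the job is handed in; nothing more can be done
None
```

The dust cap is seated flat in the extraction box's mouth, about 3 mm off centre with its tabs up and let go, and the job was handed in about 18 s into the run; I judged the fit from the camera, did not measure that the tabs sprang out under the rim, and got no verdict back.

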